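# Release the carriage lock and slide the file stand to the end stop

## Robot

A 7-joint arm with a two-finger parallel gripper is mounted at the origin on a cart in front of the work surface, level with it; the furniture and walls round the work are solid. World frame = base frame: x ahead of the robot, y to its left, z up, the work surface at z = 0. Lengths are in m, angles in degrees, forces in N, time in s.
With the tool pointing down it reaches from about 0.425 to 0.875 m from the base axis. Payload 4.7 kg.
Tool frame: the origin (TCP) lies midway between the tips of the shut fingers; the grasp point (between the pads) lies 19 mm behind it; z points along the fingers, x is the direction in which the jaws open and shut, and the axes are right-handed (so a half turn about z gives the same grasp; the last joint's range is limited). The gripper opens to 87 mm and grips with 3 to 60 N. Pads are 19 mm wide; open, the fingers measure 117 mm over their backs; the gripper's body (75 mm by 190 mm) begins 51 mm behind the grasp point.
Start: joints at [66.927, 18.392, -4.016, 83.108, 1.295, 78.541, -3.26], TCP at [0.263, -0.594, 0.223] pointing down, gripper open.
Joint ranges: [-163.93, 163.93], [-17.29, 119.83], [-79.2, 71.16], [3.27, 140.29], [-89.18, 269.18], [5.43, 117.66], [-154.24, 154.24]. Speed limits (degrees/s): [147.25, 147.25, 180, 180, 180, 180, 180].

## Interface

Orientations are given as [roll, pitch, yaw] about the fixed x, y, z axes, in that order (R = Rz(yaw) Ry(pitch) Rx(roll)).
In Python, from cell import env gives the robot as it stands.
- The arm moves only by the tool carry_out, never from a script. Its argument "plan" is a list of rows, each an object with "grip": the closure, from 0 (fully open) to 1 (shut); "dp": the shift along the tool's x, y, z in m, a list of three; "rotation": the turn, a rotation vector about the tool's x, y, z in degrees, a list of three. In form: [{"grip": grip, "dp": [dx, dy, dz], "rotation": [wx, wy, wz]}, ...]. A call has 1 to 8 rows; each row shifts and turns the pose as measured when the row begins, along the tool's axes as they then stand; what a row does not reach is not made up. A row lasts 1/12 s, in which the tool goes at most 41.7 mm and 7.16 degrees, less where a joint would pass 70% of its speed; a pose out of reach is approached as far as the arm can. A call is refused whole if a number of a shift passes 0.0417 or a number of a turn 7.16, either way. A call with a gripper value outside its range is refused whole. The fingers move at their own pace and stop on an object; "force" is the grip in N (left out, the last holds). Time passes only in rows, so rows that do not move let the fingers close. It gives the time, the measured TCP pose, the force and the opening at its end, in the units of the state.
- env.get_obs(): the state, without advancing time (a new reading comes with each control period).
- env.read_camera(name): name is "side" or "top"; returns the picture (420x560x3 uint8, red, green, blue); there is no depth.
- env.camera_params(name): a dict with "fx", "fy", "cx", "cy" (pixels), "R" (3x3) and "t" (3): a world point X has camera coordinates R X + t. Camera axes: x right, y down, z forward; pixel columns grow to the right and rows downward; lengths in m; the calibration is good to about 2 mm. A picture is of the moment at which its call begins. camera_params takes no time and is no camera call.
- env.sign_off(): hands the job in, once; it reports no verdict.
The state is a dict: "time_s": time; "qpos": joint angles; "joint_velocities": joint speeds; "effort": joint torques, N m; "tool_pos": TCP position; "tool_rot": TCP orientation; "force": force on the tool from outside, world axes, zero at the start; "wrist_torque": the same for the moment, N m; "grip_width": finger opening in m.
Only numpy, scipy, OpenCV 4.12 (cv2) and the standard library are available. Lean on these libraries where they do the work, as an engineer would, in place of code of your own. Each camera call takes 0.05 s, during which the arm holds its last target. There are 200 camera calls.

## Task

The root canal file stand rides on the locked carriage of the bench slide. Press the carriage's lock button with the fingertips and, keeping it held down all the way, slide the carriage smoothly to the stop at its far end; then let go so that the button pops up and locks it there. Do not touch or upset the file stand, and leave the pot, jar and dish beside the slide where they are.

Things in the scene. Friction and masses are not known exactly. Their poses are not given: they have to be found in the camera images.
- slide: Fixed bench slide: aluminium base 140 (its x) by 262 mm (its y), two rods along y, a toothed lock bar along the robot's side, a 39 mm high end block with rubber buffers across each end. Origin: centre of its underside on the desk; z up. The carriage travels along its +y, from carriage centre y = -60 mm (start) to y = +60 mm (far stop).
- carriage (a joint): Travel of the grey carriage along the slide's +y, m: 0 at the start, 0.120 at the far stop. Deck 140 (x) by 70 mm (y), top 37 mm above the desk. Resists with about 1.5 N when unlocked. Locked, it has about 1.5 mm of play; lock notches come every 20 mm (0 and 0.120 included), so a button let up on the way locks it again.
- lock_button (a joint): Downward travel of the lock button, m: 0 up, 0.007 fully down. Spring: 2.5 N at first, 6 N fully down. The carriage is unlocked when it is more than about 3.5 mm down; it pops up by itself in a notch. It travels with the carriage.
- button_top (a point): Centre of the top of the lock button, a grey key 32 (slide x) by 30 mm (y) with 3 dark lines, on the robot's side of the carriage (slide x = -45 mm, y at its centre). Top 52 mm above the desk when up, 45 when down. A push lug on the carriage, 46 mm wide, top 60 mm above the desk, has its face 25 mm from this point towards +y: fingertips may push on it or drag the key by friction.
- pocket (a point): Centre of the floor of the shallow pocket on the carriage, 43 mm (x) by 44 mm (y) inside, 37 mm above the desk, in which the file stand stands; it travels with the carriage.
- stand_centre (a point): Centre of the block of the loose file stand: a grey steel block 37 x 38 mm, small coloured file handles on top, 59 mm high overall, about 0.07 to 0.11 kg; the point is 17 mm above its underside. It stands in the carriage's pocket (6 mm rim) at slide x = +32 mm, 77 mm from the button, its top 96 mm above the desk.
- cement_pot: Loose pot 47 mm wide, 40 mm high with a teal lid, beyond the far end of the slide. Origin at the centre of its underside.
- brown_jar: Loose brown jar 44 mm wide, 52 mm high with a black lid, behind the slide. Origin at the centre of its underside.
- dappen_dish: Loose glass dappen dish 33 mm wide, 24 mm high, behind the slide. Origin at the centre of its underside.
- file_stand: The same file stand as a whole; origin at the centre of its underside.
Mind the look-alikes: they are no part of the job. What is shaped like the file_stand but blue, pink or yellow is not meant.

How it is judged (in metres and radians):
On the way, in this order (a step that is already met when the one before it is completed fails the run):
1. the lock button is pressed well down while the carriage is still at its start (value of joint lock_button above 0.004 m and value of joint carriage below 0.006 m), for 0.1 s.
2. the carriage is at the far end stop with the button still held down (value of joint lock_button above 0.003 m and value of joint carriage above 0.117 m), for 0.1 s.
At the end, for the whole second after the job is handed in: The carriage is at rest within 3 mm of the far end stop, the button is up (less than 1.5 mm down) so that the carriage is locked, and the file stand stands upright (within 0.12 rad) in its pocket (within 10 mm of the pocket's centre) (value of joint carriage above 0.117 m and velocity of joint carriage between -0.005 and 0.005 m/s and value of joint lock_button below 0.0015 m and horizontal distance between stand_centre and pocket below 0.01 m and height (world z) of stand_centre below 0.06 m and angle between stand_centre's own z axis and vertical below 0.12 rad); the robot touches nothing.
It fails at once if the button is let up (less than 2 mm down) between the start and the end stop (value of joint lock_button below 0.002 m and value of joint carriage between 0.005 and 0.115 m).
It fails at once if the carriage is flung along faster than 0.35 m/s (velocity of joint carriage above 0.35 m/s).
It fails at once if the file stand is touched by the robot (contact force between any of the fingers, the arm and file_stand above 0.5 N).
It fails at once if the file stand is lifted or tipped over (height (world z) of stand_centre above 0.065 m or angle between stand_centre's own z axis and vertical above 0.3 rad).
It fails at once if the pot, jar or dish beside the slide is moved by more than 15 mm (distance of any of cement_pot, brown_jar, dappen_dish from where it was at the start of the episode above 0.015 m).
It also fails if it takes over 34 s, if anything falls off the work surface, if the arm or the gripper's body presses on something with over 40 N, if the wrist force passes 120 N, or if a joint passes its speed limit or range.

## Working session

There is one attempt and no reset: what is moved stays moved. The work goes in short steps, Python scripts to look and compute and a tool call to move; the robot and the scene stay as the last step left them, time stands still between calls to the robot, and variables do not carry over. Pictures are saved under pics/ and viewed, about 8 in all and at most 12, crops included, and the job is handed in when it is done.

Besides the shell and the picture viewer there is one more tool, called after "Request:" by a JSON object that holds its "fn" and its "kwargs". carry_out: Moves the arm, as the interface text tells. Its arguments: {"type":"object","properties":{"plan":{"type":"array","items":{"type":"object","properties":{"grip":{"type":"number"},"dp":{"type":"array","items":{"type":"number"}},"rotation":{"type":"array","items":{"type":"number"}}}}},"force":{"type":"number"}},"required":["plan"]}

```bash
mkdir -p pics; ls; python3 - <<'E'
from cell import env
import cv2
for n in("side","top"):
    im=env.read_camera(n); cv2.imwrite(f"pics/{n}0.png",im[:,:,::-1])
    p=env.camera_params(n); print(n,p)
o=env.get_obs();print(o)
E
```

```text
pics
side {'fx': 435.5922244007529, 'fy': 435.5922244007529, 'cx': 277.60920657040845, 'cy': 209.70206392750353, 'R': array([[ 0.9998515 ,  0.0164431 ,  0.00515777],
       [ 0.01192523, -0.44411752, -0.89588918],
       [-0.01244054,  0.89581765, -0.44424766]]), 't': array([-0.63261138,  0.08510243,  0.92281267])}
top {'fx': 526.7692498746518, 'fy': 526.7692498746518, 'cx': 287.772954270703, 'cy': 209.11994153243964, 'R': array([[ 0.00375172, -0.99998623, -0.00366872],
       [-0.99450637, -0.00334733, -0.10462251],
       [ 0.10460879,  0.00404108, -0.99450524]]), 't': array([0.0245004 , 0.62215938, 1.24240696])}
{'time_s': 0.1, 'qpos': array([66.92591209, 18.4357193 , -4.01467546, 83.16828266,  1.29592172,
       78.54156745, -3.26011124]), 'joint_velocities': array([-0.03429696, -0.07025256,  0.07757224, -0.24225588, -0.00272397,
       -0.04476915,  0.03018106]), 'effort': array([ 6.42486411e-04, -4.92569911e+01, -4.05156948e-01, -3.13397741e+01,
       -6.37665647e-02,  3.94969981e-02,  1.00959035e-04]), 'tool_pos': array([ 0.26289179, -0.59391439,  0.22155726]), 'tool_rot': array([ 1.79993319e+02,  1.00288068e-01, -6.61170548e+01]), 'force': array([ 0.14621292,  1.45806744, -0.08103894]), 'wrist_torque': array([0.01683227, 0.00872439, 0.01147382]), 'grip_width': 0.08721409364299443}
```

View pics/top0.png

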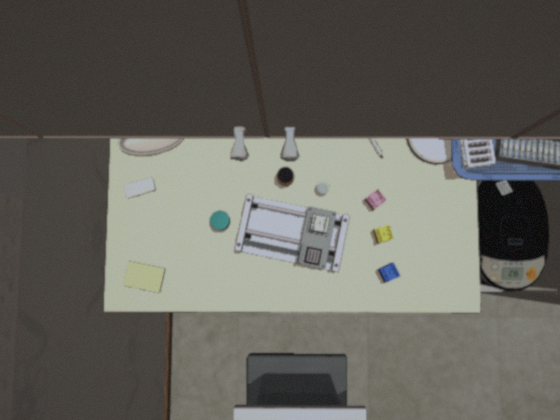

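View pics/side0.png

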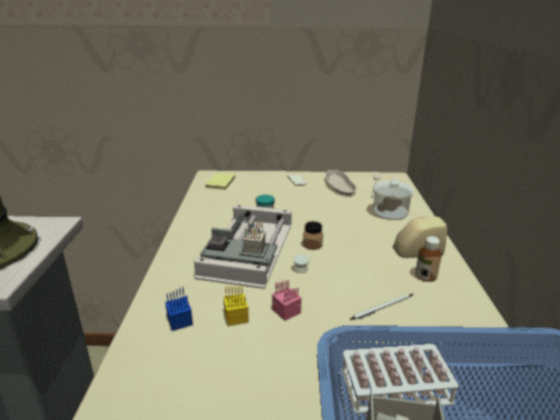

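The top picture shows the slide at about (293,235), with the grey carriage on its right side, the button near (313,256) and the stand near (320,224). The pot is at (220,221), the jar at (285,176) and the dish at (322,188). I'll enlarge it next.

```bash
python3 - <<'E'
import cv2
im=cv2.imread("pics/top0.png")[185:280,225:360]
cv2.imwrite("pics/crop0.png",cv2.resize(im,None,fx=5.8,fy=5.8,interpolation=cv2.INTER_CUBIC))
E
```

```text
(no output)
```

View pics/crop0.png

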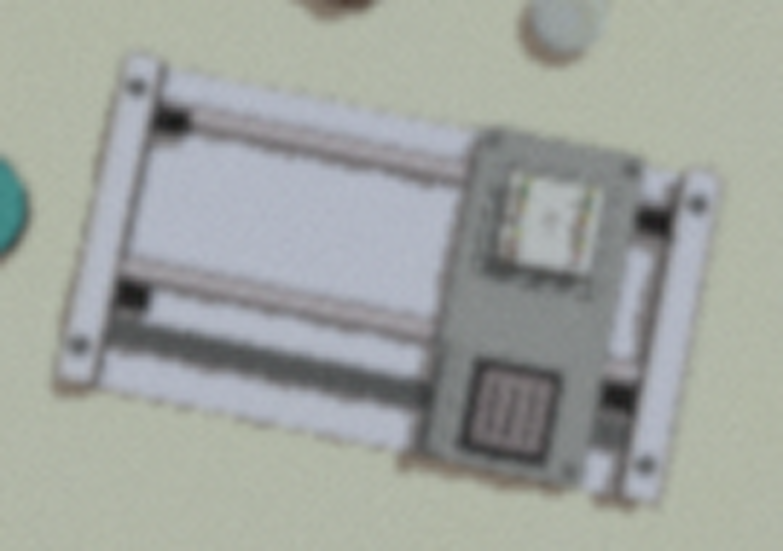

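The enlarged crop shows the end-block screws at crop pixels (136,87), (80,346), (698,204) and (645,466). The button centre is at about (511,411), with the lug to its left.

```bash
cat > h.py <<'E'
import numpy as np
from cell import env
def ray(n,u,v,z):
    p=env.camera_params(n);R=p["R"];c=-R.T@p["t"]
    d=R.T@np.array([(u-p["cx"])/p["fx"],(v-p["cy"])/p["fy"],1]);return c+d*(z-c[2])/d[2]
def proj(n,X):
    p=env.camera_params(n);q=p["R"]@X+p["t"];return p["fx"]*q[0]/q[2]+p["cx"],p["fy"]*q[1]/q[2]+p["cy"]
E
python3 - <<'E'
from h import *
f=lambda a,b,z:ray("top",225+(a+.5)/5.8-.5,185+(b+.5)/5.8-.5,z)
S=[f(*q,.039) for q in[(136,87),(80,346),(698,204),(645,466)]]
b=f(511,411,.052)
c=sum(S)/4
dy=(S[0]+S[1]-S[2]-S[3])/2; dx=(S[0]+S[2]-S[1]-S[3])/2
print("c",c,"len",np.linalg.norm(dy),np.linalg.norm(dx))
print("dir y deg",np.degrees(np.arctan2(dy[1],dy[0])),"dir x",np.degrees(np.arctan2(dx[1],dx[0])))
th=np.arctan2(-dy[0],dy[1]); th2=np.arctan2(dx[1],dx[0]);print(np.degrees(th),np.degrees(th2))
t=th
ex=np.array([np.cos(t),np.sin(t),0]);ey=np.array([-np.sin(t),np.cos(t),0])
print("button meas",b,"pred",c-.045*ex-.06*ey,"local",(b-c)@ex,(b-c)@ey)
g=c-.045*ex-.06*ey
g[2]=.052; print("side px of button",proj("side",g), "reach",np.linalg.norm(g[:2]),np.linalg.norm((g+.12*ey)[:2]),"end",g+.12*ey)
for n,q in dict(pot=(220,221,.04),jar=(285,176,.052),dish=(322,188,.024),stand=(320,224,.09)).items(): print(n,ray("top",*q), [(ray("top",*q)-c)@e for e in(ex,ey)])
E
```

```text
c [0.56626451 0.01709042 0.039     ] len 0.23799745989677396 0.11012019456826594
dir y deg 78.31466263811598 dir x -11.636713238377446
-11.685337361884036 -11.636713238377446
button meas [ 0.51022949 -0.03261594  0.052     ] pred [ 0.51004495 -0.03255191  0.039     ] local -0.04480631398414794 -0.06002533086399164
side px of button (np.float64(215.6583462114044), np.float64(239.4682317545699)) reach 0.5110826486971373 0.5410615567965713 end [0.53434935 0.08496105 0.052     ]
pot [0.59205663 0.18937155 0.04      ] [np.float64(-0.009635683622350637), np.float64(0.17393439621776702)]
jar [0.69992704 0.03359006 0.052     ] [np.float64(0.12755054770310473), np.float64(0.04322924822834353)]
dish [ 0.67522609 -0.05680482  0.024     ] [np.float64(0.12166981721635194), np.float64(-0.050295019626369376)]
stand [ 0.58181927 -0.04789231  0.09      ] [np.float64(0.02839377178059807), np.float64(-0.060485532041715584)]
```

Request:
{"fn": "carry_out", "kwargs": {"plan": [{"grip": 1, "dp": [0, 0, 0], "rotation": [0, 0, 7.1]}, {"grip": 1, "dp": [0, 0, 0], "rotation": [0, 0, 7.1]}, {"grip": 1, "dp": [0, 0, 0], "rotation": [0, 0, 7.1]}, {"grip": 1, "dp": [0, 0, 0], "rotation": [0, 0, 7.1]}, {"grip": 1, "dp": [0, 0, 0], "rotation": [0, 0, 7.1]}, {"grip": 1, "dp": [0, 0, 0], "rotation": [0, 0, 0]}], "force": 20}}

```text
time_s: 0.6
tool_pos: [0.2618, -0.5921, 0.2174]
tool_rot: [179.7, 0.4, -102.4]
force: [-0.1, -0.1, 0.6]
grip_width: 0.0553
```

```bash
cat >> h.py <<'E'
from scipy.spatial.transform import Rotation as Ro
def togo(p,yaw=-101.66):
    o=env.get_obs();R=Ro.from_euler("xyz",o["tool_rot"],degrees=True)
    G=Ro.from_euler("xyz",[180,0,yaw],degrees=True)
    print("t",o["time_s"],"pos",o["tool_pos"].round(4),"rot",o["tool_rot"].round(2),"F",o["force"].round(2),"w",o["grip_width"].round(4))
    print("dp tool",R.inv().apply(np.array(p)-o["tool_pos"]).round(4),"rot",(R.inv()*G).as_rotvec(degrees=True).round(2),"q",o["qpos"].round(1))
E
python3 -c "
from h import *
togo([.5115,-.0257,.12])"
```

```text
Traceback (most recent call last):
  File "h.py", line 12, in togo
    print("t",o["time_s"],"pos",o["tool_pos"].round(4),"rot",o["tool_rot"].round(2),"F",o["force"].round(2),"w",o["grip_width"].round(4))
                                                                                                                ^^^^^^^^^^^^^^^^^^^^^
AttributeError: 'float' object has no attribute 'round'
```

Request:
{"fn": "carry_out", "kwargs": {"plan": [{"grip": 1, "dp": [-0.036, -0.008, 0], "rotation": [0, 0, 0]}, {"grip": 1, "dp": [-0.036, -0.008, 0], "rotation": [0, 0, 0]}, {"grip": 1, "dp": [-0.036, -0.008, 0], "rotation": [0, 0, 0]}, {"grip": 1, "dp": [-0.036, -0.008, 0], "rotation": [0, 0, 0]}, {"grip": 1, "dp": [-0.036, -0.008, 0], "rotation": [0, 0, 0]}, {"grip": 1, "dp": [-0.036, -0.008, 0], "rotation": [0, 0, 0]}, {"grip": 1, "dp": [-0.036, -0.008, 0], "rotation": [0, 0, 0]}, {"grip": 1, "dp": [-0.036, -0.008, 0], "rotation": [0, 0, 0]}]}}

```text
time_s: 1.27
tool_pos: [0.3798, -0.3205, 0.2129]
tool_rot: [179.2, 0.3, -101.8]
force: [1.0, -0.1, 0.3]
grip_width: 0.0038
```

```bash
sed -i 's/o\["grip_width"\].round(4)/round(o["grip_width"],4)/' h.py
python3 -c "
from h import *
togo([.5115,-.0257,.12])"
```

```text
t 1.2667 pos [ 0.3798 -0.3205  0.2129] rot [ 179.19    0.29 -101.77] F [ 1.02 -0.05  0.26] w 0.0038
dp tool [-0.315  -0.0702  0.0935] rot [ 0.81  0.29 -0.1 ] q [ 47.6   1.2 -10.7 104.1   0.3  75.5 -64.9]
```

Request:
{"fn": "carry_out", "kwargs": {"plan": [{"grip": 1, "dp": [-0.036, -0.008, 0.005], "rotation": [0.2, 0, 0]}, {"grip": 1, "dp": [-0.036, -0.008, 0.005], "rotation": [0.2, 0, 0]}, {"grip": 1, "dp": [-0.036, -0.008, 0.005], "rotation": [0.2, 0, 0]}, {"grip": 1, "dp": [-0.036, -0.008, 0.005], "rotation": [0.2, 0, 0]}, {"grip": 1, "dp": [-0.036, -0.008, 0.005], "rotation": [0.2, 0, 0]}, {"grip": 1, "dp": [-0.036, -0.008, 0.005], "rotation": [0.2, 0, 0]}, {"grip": 1, "dp": [-0.036, -0.008, 0.005], "rotation": [0.2, 0, 0]}, {"grip": 1, "dp": [-0.02, -0.006, 0.005], "rotation": [0, 0, 0]}]}}

```text
time_s: 1.93
tool_pos: [0.496, -0.0477, 0.1735]
tool_rot: [-179.1, 0.1, -99.7]
force: [1.0, 0.3, 0.1]
grip_width: 0.0004
```

```bash

python3 -c "
from h import *
togo([.5115,-.0257,.085])"
```

```text
t 1.9333 pos [ 0.496  -0.0477  0.1735] rot [-1.7911e+02  1.4000e-01 -9.9730e+01] F [0.97 0.35 0.14] w 0.0004
dp tool [-0.0241 -0.0101  0.0887] rot [-0.89  0.15  1.93] q [ 30.4   2.3 -28.4 107.9   1.2  69.2 -98.1]
```

Request:
{"fn": "carry_out", "kwargs": {"plan": [{"grip": 1, "dp": [-0.01, -0.004, 0.012], "rotation": [-0.4, 0, 1]}, {"grip": 1, "dp": [-0.008, -0.003, 0.015], "rotation": [-0.4, 0, 0.9]}, {"grip": 1, "dp": [-0.005, -0.002, 0.015], "rotation": [0, 0, 0]}, {"grip": 1, "dp": [-0.001, -0.001, 0.015], "rotation": [0, 0, 0]}, {"grip": 1, "dp": [0, 0, 0.013], "rotation": [0, 0, 0]}, {"grip": 1, "dp": [0, 0, 0.006], "rotation": [0, 0, 0]}, {"grip": 1, "dp": [0, 0, 0], "rotation": [0, 0, 0]}]}}

```text
time_s: 2.52
tool_pos: [0.5121, -0.0138, 0.0937]
tool_rot: [-179.9, 0.3, -99.4]
force: [-0.7, 0.1, 0.1]
grip_width: 0.0004
```

```bash

python3 -c "
from h import *
togo([.5115,-.0257,.058])
import cv2
a=env.read_camera('top')[185:280,225:360];b=env.read_camera('side')[190:290,170:310]
f=lambda i:cv2.resize(i[:,:,::-1],(560,400),interpolation=cv2.INTER_CUBIC)
cv2.imwrite('pics/near_s.png',f(b))
togo([.5115,-.0257,.058])"
```

```text
t 2.5167 pos [ 0.5121 -0.0138  0.0937] rot [-179.95    0.31  -99.35] F [-0.72  0.1   0.11] w 0.0004
dp tool [ 0.012  -0.0013  0.0357] rot [-0.05  0.31  2.31] q [  26.8    9.7  -30.2  110.5    5.2   61.1 -104.9]
t 2.6167 pos [ 0.513  -0.0141  0.0951] rot [-179.82    0.31  -99.44] F [ 0.88 -0.87 -0.01] w 0.0004
dp tool [ 0.0119 -0.0003  0.0371] rot [-0.17  0.32  2.22] q [  26.8    9.6  -30.2  110.4    5.2   61.1 -104.9]
```

View pics/near_s.png

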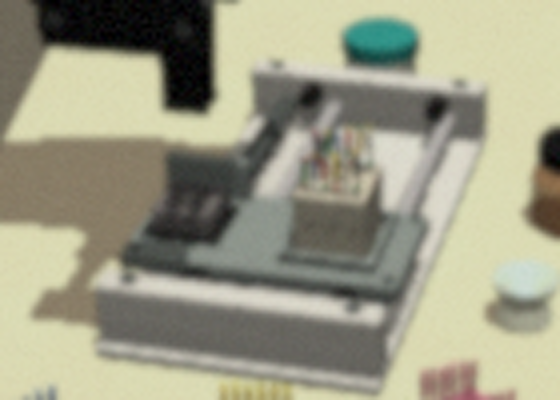

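The side crop shows the shut fingers hanging above the key and lug (tip near crop (190,105)). The stand is clear of them.

Request:
{"fn": "carry_out", "kwargs": {"plan": [{"grip": 1, "dp": [0.007, 0, 0.004], "rotation": [0, 0, 1.2]}, {"grip": 1, "dp": [0.006, 0, 0.005], "rotation": [0, 0, 1]}, {"grip": 1, "dp": [0.001, 0, 0.006], "rotation": [0, 0, 0]}, {"grip": 1, "dp": [0, 0, 0.006], "rotation": [0, 0, 0]}, {"grip": 1, "dp": [0, 0, 0.004], "rotation": [0, 0, 0]}, {"grip": 1, "dp": [0, 0, 0.001], "rotation": [0, 0, 0]}]}}

```text
time_s: 3.12
tool_pos: [0.5128, -0.0317, 0.0702]
tool_rot: [-179.4, 0.3, -102.0]
force: [-0.1, -0.3, 0.1]
grip_width: 0.0005
```

```bash

python3 -c "
from h import *
togo([.5112,-.0277,.056])"
```

```text
t 3.1167 pos [ 0.5128 -0.0317  0.0702] rot [-179.45    0.26 -101.97] F [-0.12 -0.28  0.06] w 0.0005
dp tool [-0.0036  0.0025  0.0141] rot [-0.56  0.26 -0.31] q [  27.5   11.1  -29.1  112.     6.2   57.8 -106.3]
```

Request:
{"fn": "carry_out", "kwargs": {"plan": [{"grip": 1, "dp": [-0.002, 0.001, 0.003], "rotation": [-0.3, 0, 0]}, {"grip": 1, "dp": [-0.001, 0.001, 0.003], "rotation": [-0.2, 0, 0]}, {"grip": 1, "dp": [0, 0, 0.003], "rotation": [0, 0, 0]}, {"grip": 1, "dp": [0, 0, 0.002], "rotation": [0, 0, 0]}, {"grip": 1, "dp": [0, 0, 0], "rotation": [0, 0, 0]}]}}

```text
time_s: 3.53
tool_pos: [0.5112, -0.0271, 0.0575]
tool_rot: [179.9, 0.3, -101.9]
force: [-0.1, -0.4, -0.1]
grip_width: 0.0004
```

```bash

python3 -c "
from h import *
togo([.5112,-.0277,.046])"
```

```text
t 3.5333 pos [ 0.5112 -0.0271  0.0575] rot [ 179.95    0.29 -101.89] F [-0.07 -0.35 -0.13] w 0.0004
dp tool [ 0.0007 -0.0001  0.0115] rot [ 0.05  0.29 -0.23] q [  26.9   12.4  -29.1  112.3    6.8   57.  -107.2]
```

Request:
{"fn": "carry_out", "kwargs": {"plan": [{"grip": 1, "dp": [0, 0, 0.003], "rotation": [0, 0, 0]}, {"grip": 1, "dp": [0, 0, 0.003], "rotation": [0, 0, 0]}, {"grip": 1, "dp": [0, 0, 0.003], "rotation": [0, 0, 0]}, {"grip": 1, "dp": [0, 0, 0.003], "rotation": [0, 0, 0]}]}}

```text
time_s: 3.87
tool_pos: [0.5118, -0.0268, 0.0459]
tool_rot: [-180.0, 0.3, -101.9]
force: [-2.6, 0.3, 6.0]
grip_width: 0.0004
```

```bash

python3 -c "
from h import *
togo([.5112,-.0277,.045])"
```

```text
t 3.8667 pos [ 0.5118 -0.0268  0.0459] rot [-179.99    0.27 -101.87] F [-2.61  0.34  6.  ] w 0.0004
dp tool [0.001  0.0004 0.0009] rot [-0.01  0.27 -0.21] q [  26.6   13.3  -29.   112.8    7.5   55.6 -107.7]
```

Request:
{"fn": "carry_out", "kwargs": {"plan": [{"grip": 1, "dp": [0, 0, 0.002], "rotation": [0, 0, 0]}, {"grip": 1, "dp": [0, 0, 0.002], "rotation": [0, 0, 0]}, {"grip": 1, "dp": [0, 0, 0.002], "rotation": [0, 0, 0]}]}}

```text
time_s: 4.12
tool_pos: [0.5123, -0.0266, 0.0452]
tool_rot: [179.9, 0.1, -101.9]
force: [-7.8, 1.6, 20.2]
grip_width: 0.0005
```

Request:
{"fn": "carry_out", "kwargs": {"plan": [{"grip": 1, "dp": [-0.003, 0, 0.0015], "rotation": [0, 0, 0]}, {"grip": 1, "dp": [-0.005, 0, 0.0015], "rotation": [0, 0, 0]}, {"grip": 1, "dp": [-0.006, 0, 0.0015], "rotation": [0, 0, 0]}, {"grip": 1, "dp": [-0.006, 0, 0.0015], "rotation": [0, 0, 0]}]}}

```text
time_s: 4.45
tool_pos: [0.5157, -0.0092, 0.0453]
tool_rot: [179.8, -0.2, -102.1]
force: [-6.5, -0.2, 15.3]
grip_width: 0.0007
```

```bash

python3 -c "
from h import *
togo([.5112+.12*.2025,-.0277+.12*.9793,.045])"
```

```text
t 4.45 pos [ 0.5157 -0.0092  0.0453] rot [ 179.83   -0.23 -102.08] F [-6.47 -0.21 15.33] w 0.0007
dp tool [-1.009e-01  1.400e-03 -1.000e-04] rot [ 0.17 -0.23 -0.42] q [  24.7   14.   -29.5  112.1    8.5   56.1 -110.9]
```

Request:
{"fn": "carry_out", "kwargs": {"plan": [{"grip": 1, "dp": [-0.007, 0.0003, 0.0016], "rotation": [0, 0, 0]}, {"grip": 1, "dp": [-0.007, 0.0003, 0.0016], "rotation": [0, 0, 0]}, {"grip": 1, "dp": [-0.007, 0.0003, 0.0016], "rotation": [0, 0, 0]}, {"grip": 1, "dp": [-0.007, 0.0003, 0.0016], "rotation": [0, 0, 0]}, {"grip": 1, "dp": [-0.007, 0.0003, 0.0016], "rotation": [0, 0, 0]}, {"grip": 1, "dp": [-0.007, 0.0003, 0.0016], "rotation": [0, 0, 0]}]}}

```text
time_s: 4.95
tool_pos: [0.5243, 0.0326, 0.0453]
tool_rot: [179.9, -0.6, -102.2]
force: [-5.6, -0.4, 14.6]
grip_width: 0.0004
```

```bash

python3 -c "
from h import *
togo([.5112+.12*.2025,-.0277+.12*.9793,.045])"
```

```text
t 4.95 pos [0.5243 0.0326 0.0453] rot [ 179.93   -0.62 -102.18] F [-5.64 -0.38 14.57] w 0.0004
dp tool [-0.0583  0.0011 -0.0003] rot [ 0.07 -0.62 -0.52] q [  20.6   15.4  -30.6  110.8   10.    56.6 -116.8]
```

Request:
{"fn": "carry_out", "kwargs": {"plan": [{"grip": 1, "dp": [-0.007, 0.0003, 0.0016], "rotation": [0, 0, 0]}, {"grip": 1, "dp": [-0.007, 0.0003, 0.0016], "rotation": [0, 0, 0]}, {"grip": 1, "dp": [-0.007, 0.0003, 0.0016], "rotation": [0, 0, 0]}, {"grip": 1, "dp": [-0.007, 0.0003, 0.0016], "rotation": [0, 0, 0]}, {"grip": 1, "dp": [-0.006, 0.0003, 0.0016], "rotation": [0, 0, 0]}, {"grip": 1, "dp": [-0.005, 0.0003, 0.0016], "rotation": [0, 0, 0]}, {"grip": 1, "dp": [-0.004, 0.0003, 0.0016], "rotation": [0, 0, 0]}]}}

```text
time_s: 5.53
tool_pos: [0.5338, 0.079, 0.0453]
tool_rot: [-179.8, -0.8, -102.1]
force: [-5.1, -0.0, 13.0]
grip_width: 0.0005
```

```bash

python3 -c "
from h import *
togo([.5112+.12*.2025,-.0277+.12*.9793,.045])"
```

```text
t 5.5333 pos [0.5338 0.079  0.0453] rot [-179.84   -0.84 -102.12] F [-5.11 -0.02 12.98] w 0.0005
dp tool [-0.0109  0.0006  0.0001] rot [-0.16 -0.84 -0.45] q [  16.2   17.2  -31.7  108.9   11.6   57.1 -122.9]
```

Request:
{"fn": "carry_out", "kwargs": {"plan": [{"grip": 1, "dp": [-0.004, 0.0002, 0.0016], "rotation": [0, 0, 0]}, {"grip": 1, "dp": [-0.004, 0.0002, 0.0016], "rotation": [0, 0, 0]}, {"grip": 1, "dp": [-0.004, 0.0002, 0.0016], "rotation": [0, 0, 0]}, {"grip": 1, "dp": [-0.003, 0, 0.0016], "rotation": [0, 0, 0]}, {"grip": 1, "dp": [-0.003, 0, 0.0016], "rotation": [0, 0, 0]}, {"grip": 1, "dp": [-0.003, 0, 0.0016], "rotation": [0, 0, 0]}]}}

```text
time_s: 6.03
tool_pos: [0.5378, 0.0931, 0.0452]
tool_rot: [-179.8, -1.9, -102.2]
force: [-8.0, -6.8, 19.1]
grip_width: 0.0004
```

```bash

python3 -c "
from h import *
togo([.5112+.12*.2025,-.0277+.12*.9793,.045])"
```

```text
t 6.0333 pos [0.5378 0.0931 0.0452] rot [-179.8    -1.88 -102.24] F [-8.   -6.79 19.09] w 0.0004
dp tool [0.0037 0.0015 0.0003] rot [-0.19 -1.88 -0.57] q [  13.9   18.2  -31.7  107.7   13.2   58.1 -125.9]
```

Request:
{"fn": "carry_out", "kwargs": {"plan": [{"grip": 1, "dp": [-0.004, 0, 0.0016], "rotation": [0, 0, 0]}, {"grip": 1, "dp": [-0.004, 0, 0.0016], "rotation": [0, 0, 0]}, {"grip": 1, "dp": [-0.004, 0, 0.0016], "rotation": [0, 0, 0]}]}}

```text
time_s: 6.28
tool_pos: [0.5378, 0.0933, 0.0452]
tool_rot: [179.9, -3.1, -102.6]
force: [-9.0, -8.2, 19.8]
grip_width: 0.0002
```

```bash

python3 -c "
from h import *
import cv2
b=env.read_camera('side')[190:290,170:310]
cv2.imwrite('pics/end_s.png',cv2.resize(b[:,:,::-1],(700,500),interpolation=cv2.INTER_CUBIC))
togo([.5112+.12*.2025,-.0277+.12*.9793,.045])"
```

```text
t 6.3333 pos [0.5378 0.0933 0.0452] rot [ 179.94   -3.14 -102.57] F [-8.13 -8.37 20.45] w 0.0004
dp tool [0.0039 0.0015 0.0004] rot [ 0.08 -3.14 -0.91] q [  12.8   18.8  -31.4  107.1   14.4   59.2 -127.6]
```

View pics/end_s.png

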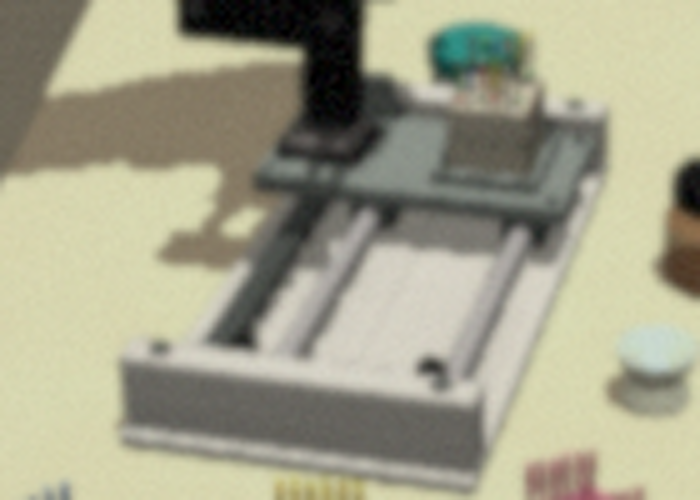

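The picture shows the carriage against the far end block with the key held down. The stand is upright in its pocket, and the pot, jar and dish haven't moved. Next I lift straight up.

Request:
{"fn": "carry_out", "kwargs": {"plan": [{"grip": 1, "dp": [-0.001, 0, 0.0005], "rotation": [0, 0, 0]}, {"grip": 1, "dp": [-0.0005, 0, -0.004], "rotation": [0, 0, 0]}, {"grip": 1, "dp": [0, 0, -0.008], "rotation": [0, 0, 0]}, {"grip": 1, "dp": [0, 0, -0.012], "rotation": [0, 0, 0]}, {"grip": 1, "dp": [0, 0, -0.02], "rotation": [0, 0, 0]}, {"grip": 1, "dp": [0, 0, -0.02], "rotation": [0, 0, 0]}, {"grip": 1, "dp": [0, 0, -0.02], "rotation": [0, 0, 0]}, {"grip": 1, "dp": [0, 0, -0.02], "rotation": [0, 0, 0]}]}}

```text
time_s: 7.0
tool_pos: [0.5365, 0.0985, 0.1515]
tool_rot: [179.5, -3.4, -102.6]
force: [-0.5, 0.2, 0.5]
grip_width: 0.0005
```

Request:
{"fn": "carry_out", "kwargs": {"plan": [{"grip": 1, "dp": [0.01, 0.03, -0.02], "rotation": [0, 0, 0]}, {"grip": 1, "dp": [0.03, 0.03, -0.01], "rotation": [0, 0, 0]}, {"grip": 1, "dp": [0.03, 0.01, -0.01], "rotation": [0, 0, 0]}, {"grip": 1, "dp": [0.03, 0, -0.01], "rotation": [0, 0, 0]}, {"grip": 1, "dp": [0.03, 0, -0.01], "rotation": [0, 0, 0]}, {"grip": 1, "dp": [0.03, 0, -0.01], "rotation": [0, 0, 0]}, {"grip": 1, "dp": [0.03, 0, 0], "rotation": [0, 0, 0]}, {"grip": 1, "dp": [0.01, 0, 0], "rotation": [0, 0, 0]}]}}

```text
time_s: 7.67
tool_pos: [0.4267, -0.0757, 0.2452]
tool_rot: [-179.6, -3.0, -101.8]
force: [0.2, 0.4, -0.2]
grip_width: 0.0008
```

Request:
{"fn": "carry_out", "kwargs": {"plan": [{"grip": 1, "dp": [0.03, 0, 0], "rotation": [0, 0, 0]}, {"grip": 1, "dp": [0.02, 0, 0], "rotation": [0, 0, 0]}, {"grip": 1, "dp": [0, 0, 0], "rotation": [0, 0, 0]}, {"grip": 1, "dp": [0, 0, 0], "rotation": [0, 0, 0]}]}}

```text
time_s: 8.0
tool_pos: [0.4161, -0.129, 0.2515]
tool_rot: [-179.2, -3.0, -102.0]
force: [0.6, 1.3, 0.1]
grip_width: -0.0001
```

```bash

python3 -c "
from h import *
import cv2
f=lambda i:cv2.resize(i[:,:,::-1],(560,400),interpolation=cv2.INTER_CUBIC)
a=env.read_camera('top')[185:280,215:350];b=env.read_camera('side')[190:290,170:310]
cv2.imwrite('pics/fin_t.png',f(a));cv2.imwrite('pics/fin_s.png',f(b))
t=np.radians(-11.66);ex=np.array([np.cos(t),np.sin(t),0]);ey=np.array([-np.sin(t),np.cos(t),0]);c=np.array([.5663,.0171,0])
for n,z in(('up',.052),('down',.045)):
  q=c-.045*ex+.06*ey;q[2]=z;u=proj('side',q);v=proj('top',q);print(n,'side',(u[0]-170)*4,(u[1]-190)*4,'top',(v[0]-215)*4.15,(v[1]-185)*4.21)
togo([.5,0,.2])"
```

```text
up side 256.6425810274927 91.67654608203418 top 199.19996267895732 252.74651810445872
down side 257.1337430095026 102.87370718980253 top 199.81551735347213 253.20233998635382
t 8.1 pos [ 0.4163 -0.1282  0.2513] rot [-179.21   -2.98 -101.92] F [ 0.13  0.87 -0.47] w 0.0005
dp tool [-0.1452 -0.0548  0.0446] rot [-0.79 -2.98 -0.24] q [ 30.5  -9.1 -17.2 109.1   0.3  78.7 -88.5]
```

View pics/fin_t.png

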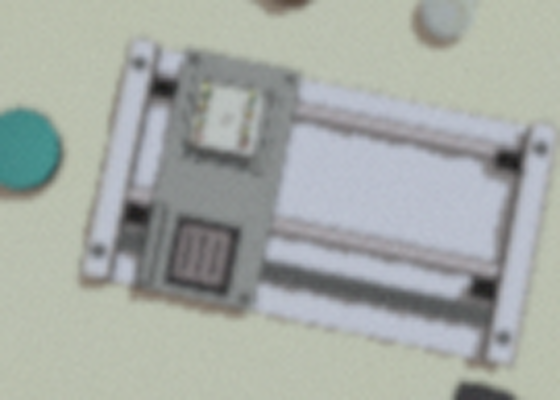

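View pics/fin_s.png

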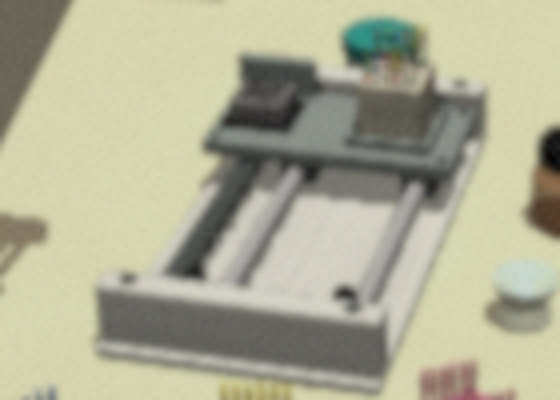

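The carriage is at the far end, the key is raised and the stand is upright. The key reads about 2 mm short of the predicted pixel, so I'll measure the travel precisely by template matching.

```bash
python3 - <<'E'
from h import *
import cv2
k=8;up=lambda i:cv2.resize(i,None,fx=k,fy=k,interpolation=cv2.INTER_CUBIC)
A=cv2.imread("pics/top0.png",0);B=np.mean([cv2.cvtColor(env.read_camera("top"),cv2.COLOR_RGB2GRAY) for _ in range(6)],0).astype(np.uint8)
t=np.radians(-11.66);ey=np.array([-np.sin(t),np.cos(t),0])
U=up(B[180:285,215:360])
for n,(u,v),h,z in(("key",(313,256),9,.052),("deck",(317,238),17,.04),("key+lug",(309,255),12,.05)):
    T=up(A[v-h:v+h,u-h:u+h]);r=cv2.matchTemplate(U,T,cv2.TM_CCOEFF_NORMED);_,m,_,p=cv2.minMaxLoc(r)
    u2=215+p[0]/k+h;v2=180+p[1]/k+h
    d=ray("top",u2,v2,z)-ray("top",u,v,z);print(n,round(m,3),"travel",d@ey,"lateral",d@np.cross(ey,[0,0,1]))
# screw shift check (fixed object)
T=up(A[245:275,325:350]);r=cv2.matchTemplate(U,T,cv2.TM_CCOEFF_NORMED);_,m,_,p=cv2.minMaxLoc(r);print("fixed",m,215+p[0]/k-325,180+p[1]/k-245)
for n,(u,v) in dict(pot=(220,221),jar=(285,176),dish=(322,188)).items():
    T=A[v-14:v+14,u-14:u+14];W=B[v-22:v+22,u-22:u+22];r=cv2.matchTemplate(up(W),up(T),cv2.TM_CCOEFF_NORMED);_,m,_,p=cv2.minMaxLoc(r);print(n,round(m,2),p[0]/k-8,p[1]/k-8)
E
```

```text
key 0.914 travel 0.1189686229816132 lateral -1.1834697989454067e-05
deck 0.705 travel 0.12001309313392473 lateral 0.0005108335562417413
key+lug 0.708 travel 0.11920946934528866 lateral -1.0986684860638675e-05
fixed 0.9719420075416565 0.0 0.0
pot 1.0 0.0 0.0
jar 1.0 0.0 0.0
dish 1.0 0.0 0.0
```

```bash
python3 -c "
from cell import env
print(env.sign_off())"
```

```text
the job is handed in; nothing more can be done
None
```

I moved the carriage to the far stop with the lock button held down the whole way, let the button up there, and handed the job in. The arm was clear of everything by then. Sign-off gave no verdict, so this rests on my own checks.

- **Press:** the shut fingertips pushed the key to the bottom of its travel (tool height about 45 mm, about 20 N) while the carriage was still at its start.
- **Slide:** the carriage moved at about 0.085 m/s with 13–20 N kept on the key, until it stalled against the far stop. I then lifted straight up and backed away.
- **Travel:** matching the before and after top pictures gave 119.0–120.0 mm, against the 117 mm needed. My first reading by eye came out about 2 mm short, but the matching didn't bear that out. The match on the key alone was good (0.91); the other two were weaker (about 0.7).
- **Stand and other items:** the file stand is upright in its pocket, judged by eye only. The pot, jar and dish show no shift.
- **Button up:** the key looks raised in the last side view, but I did not measure its height. My predicted position for it in that view was about 2 pixels off, as it also was at the start.

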